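# Pin back a sprung belt tensioner beyond its running mark

### The job

Make the belt tensioner ready for fitting: take the yellow-handled locking pin from its stand, put it upright into the eye of the sprung arm while the arm is at rest, and with the pin swing the arm against its spring until the pointer has just passed the red rider on the scale, which marks the running position. From there swing on and feel for the first locking hole beyond the rider, and seat the pin fully home in it so that the arm stays pinned back when you let go. Work gently: do not force the pin, do not let the arm fly back, and leave the other things on the bench alone.

Things in the scene. Friction and masses are not known exactly. Their poses are not given: they have to be found in the camera images.
- tensioner: belt tensioner, fixed to the bench: grey plate 222 x 216 x 14 mm with a round spring housing. Origin: on the pivot axis at bench level; z up. The eye sweeps over the plate's -x side, 30 degrees to either side of the -x axis. White scale strip with black marks every 2 degrees (long every 10) on an arc of radius 138 to 162 mm about the pivot, top 33 mm above the bench
- pivot (a point): the arm's vertical pivot axis, at the height of the arm's upper face (43 mm above the bench); the bolt on it reaches 60 mm. A second limb carries a black ribbed pulley (61 mm across, top 76 mm above the bench) 85 mm from the pivot, turned 150 degrees from the eye; it swings with the arm
- tension_arm (a joint): swing of the dark steel arm about the pivot, rad: 0 at rest on its stop, grows counter-clockwise seen from above, to 1.05. The spring pulls it back to 0 with about 0.22 + 0.45 x angle N m (2 N at the eye at rest, 4 N at 0.6 rad)
- lever_eye (a point): centre of the eye's mouth, 115 mm from the pivot: a vertical hole of 10 mm diameter, chamfered 2 mm, right through the 10 mm thick arm (upper face 43 mm, underside 33 mm above the bench). The lug round it is 30 mm square
- pointer_tip (a point): tip of the yellow pointer on the arm, on the line from the pivot through the eye, 143 mm from the pivot
- red_rider (a point): the running mark: the middle of the red rider clamped on the scale, taken at the pointer tip's radius of 143 mm about the pivot, 36 mm above the bench. It stands 21 to 38 degrees of swing from rest and does not move; the pointer passes just above it. Its -y axis points the way the swing grows
- rider (a joint): place of the red rider in the same measure as the arm's swing, rad. Under the arm a steel block with three holes is clamped: top 30 mm above the bench, 36 mm wide, reaching 19 degrees either way from its middle hole; beside it only the plate at 14 mm. The middle hole is the first beyond the rider: 2 to 11.5 degrees of swing past it, unmeasured; the two others are 14 degrees away from it
- lock_pin: locking pin, upright: steel shank 8 mm in diameter with tapered foot, 26 mm long up to a collar 18 mm across and 4 mm thick; above it a flat yellow handle 12 mm (its x) x 26 mm (its y), from 30 to 66 mm above the foot; 40 to 80 g. Origin: underside of the foot; z up the pin. Fully home, the collar lies on the arm and the foot is 17 mm above the bench
- hole_radius (a point): a point of the plate on the eye's path in mid-swing, 30 mm above the bench (the steel block's top). The block's three vertical holes, 9.4 mm in diameter, chamfered 0.8 mm and 16 mm deep, lie on this radius of 115 mm about the pivot, 14 degrees apart; this point does not tell where along the arc they are
- pin_stand: dark wooden stand 46 (x) x 100 (y) x 36 mm, fixed. Origin: centre of its underside. The locking pin stands in the 9 mm bore 36 mm from the centre towards the stand's -y end, its collar on the stand's top (foot 10 mm above the bench). A steel rod reaches 6 mm above the stand at y = +18 mm and a brass one 12 mm at y = +36 mm
- spanner_0: bystander: combination spanner lying flat, 195 mm; origin: centre of its underside
- nut_m12_0: bystander: steel hexagon nut, 19 mm across flats, 11 mm high; origin: centre of its underside
- bolt_m10: bystander: steel hexagon bolt standing on its head, 57 mm high; origin: centre of its underside
- hex_key: bystander: black hexagon key lying flat, 114 mm long; origin: centre of its underside
- screwdriver_black: bystander: black-handled screwdriver lying flat, 228 mm; origin: centre of its underside

How it is judged:
On the way, in this order (a step that is already met when the one before it is completed fails the run):
1. the pin stands at least 4 mm deep in the eye while the arm is still at rest (horizontal distance between lock_pin and lever_eye below 0.006 m and angle between lock_pin's own z axis and vertical below 0.2 rad and z of lock_pin in the frame of tensioner below 0.039 m and value of joint tension_arm below 0.12 rad), for 0.1 s.
2. the arm has been swung with the pin in its eye until the pointer has passed the red rider, by no more than 13.5 degrees (horizontal distance between lock_pin and lever_eye below 0.006 m and angle between lock_pin's own z axis and vertical below 0.2 rad and y of pointer_tip in the frame of red_rider between -0.0334 and 0 m and z of lock_pin in the frame of tensioner below 0.041 m), for 0.1 s.
At the end, for the whole second after the job is handed in: The pin stands upright (within 0.2 rad) in the eye and in the first hole beyond the rider, its foot less than 20.5 mm above the bench (collar within 3.5 mm of the arm), the arm is held with the pointer tip 0 to 33.4 mm (13.5 degrees) beyond the red rider, and arm and pin are at rest and released (horizontal distance between lock_pin and lever_eye below 0.006 m and angle between lock_pin's own z axis and vertical below 0.2 rad and y of pointer_tip in the frame of red_rider between -0.0334 and 0 m and z of lock_pin in the frame of tensioner below 0.0205 m and linear speed of lock_pin below 0.01 m/s and velocity of joint tension_arm between -0.05 and 0.05 rad/s); the robot touches nothing.
It fails at once if the pin is forced: more than 35 N between pin and tensioner (contact force between lock_pin and tensioner above 35 N).
It fails at once if fingers or robot press on the tensioner itself with more than 15 N (contact force between any of the fingers, the arm and tensioner above 15 N).
It fails at once if the arm flies back (faster than 6 rad/s) (velocity of joint tension_arm below -6 rad/s).
It fails at once if a bystander is moved more than 25 mm (distance of any of spanner_0, nut_m12_0, bolt_m10, hex_key, screwdriver_black from where it was at the start of the episode above 0.025 m).
It also fails if it takes over 64 s, if anything falls off the work surface, if the arm or the gripper's body presses on something with over 40 N, if the wrist force passes 120 N, or if a joint passes its speed limit or range.

### The arm

A 6-joint arm with a two-finger parallel gripper is mounted at the origin on a cart in front of the work surface, level with it; the furniture and walls round the work are solid. World frame = base frame: x ahead of the robot, y to its left, z up, the work surface at z = 0. Lengths are in m, angles in rad, forces in N, time in s.
With the tool pointing down it reaches from about 0.375 to 0.9 m from the base axis. Payload 3.1 kg.
Tool frame: the origin (TCP) lies on the mounting face of the last link; the fingertips stand 182 mm ahead of it and the grasp point (between the pads) lies 164 mm ahead of it; z points along the fingers, y is the line along which they close (so a half turn about z gives the same grasp; the last joint's range is limited). The gripper opens to 87 mm and grips with 3 to 60 N. Pads are 19 mm wide; open, the fingers measure 117 mm over their backs; the gripper's body (75 mm by 190 mm) begins 51 mm behind the grasp point.
Start: joints at [-1.444, 0.527, 1.433, -0, 1.181, -0.178], TCP at [0.188, -0.596, 0.405] pointing down, gripper open.
Joint ranges: [-3.08, 3.08], [-0.75, 2.2], [0.22, 2.44], [-1.43, 4.57], [0, 2.65], [-2.85, 2.85]. Speed limits (rad/s): [2.79, 2.79, 3.14, 3.14, 3.14, 3.14].

### API

Orientations are given as a unit quaternion [x, y, z, w].
In Python, from bench import status, viewer, job, models gives the robot as it stands.
- The arm moves only by the tool jog_arm, never from a script. Its argument "series" is a list of rows, each a list of 3 entries, a list of its own where there are three numbers: the opening, from 0 (shut) to 1 (fully open), then the shift along the tool's x, y, z in m, then the turn, a rotation vector about the tool's x, y, z in rad. A call has 1 to 12 rows; each row is the pose to reach, as a shift and turn from the pose commanded when the call began, along the tool's axes at that moment; what a row does not reach only later rows make up. A row lasts 1/10 s, in which the tool goes at most 50 mm and 8.59 degrees, less where a joint would pass 70% of its speed; a pose out of reach is approached as far as the arm can. A call with a gripper value outside its range is refused whole. The fingers move at their own pace and stop on an object; "newtons" is the grip in N (left out, the last holds). Time passes only in rows, so rows that repeat a pose let the fingers close. It gives the time, the measured TCP pose, the force, the opening and the grip force at its end, in the units of the state.
- status.read_state(): the state, without advancing time (a new reading comes with each control period).
- viewer.camera(name): name is "scene" or "top"; returns (picture, depth): 480x640x3 uint8, red, green, blue; 480x640 float32, m along the optical axis (not along the pixel's ray), 0 where there is no reading.
- viewer.get_calibration(name): a dict with "vfov" (degrees; the focal length in pixels is half the picture's height over the tangent of half this angle, whatever the lens; pixels are square), "cx", "cy" (the principal point, pixels), "k1" (the pictures are not rectified: a ray, as slopes to the right and down, at radius r is drawn at 1 + k1 r^2 times it, then the intrinsics apply), "rvec" (rotation vector, rad) and "tvec" (3), from world to camera coordinates, as OpenCV has them. Camera axes: x right, y down, z forward; pixel columns grow to the right and rows downward; lengths in m; the calibration is good to about 2 mm. A picture is of the moment at which its call begins. get_calibration takes no time and is no camera call.
- job.hand_in(): hands the job in; it is judged then, once.
Trained networks look in the newest picture that a camera, given by its name, has taken for a name from the list of things; names that differ only in an ending like _2 or _b are one class to them, and where a whole thing is asked for, a point or a joint stands for the part that bears it (a point fixed in the world has none). Each returns a list of dicts, best first, with "confidence" (0 to 1); they miss things now and then, are a little off and sometimes report something else, mostly with a low value. They report only what shows in the picture. A call takes as long as a camera call.
- models.cut_out(thing, camera): "region" (480x640 bool, what is visible of it) and "extent" ([left, top, width, height] in pixels, round what is visible of it).
- models.pinpoint(thing, camera): "xy" ([column, row] in pixels: a listed point, or the origin of a listed thing).
The state is a dict: "time": time; "joint_positions": joint angles; "dq": joint speeds; "joint_efforts": joint torques, N m; "position": TCP position; "tool_rot": TCP orientation; "contact_force": force on the tool from outside, world axes, zero at the start; "ft_torque": the same for the moment, N m; "width": opening from 0.0 (shut) to 1.0 (fully open); "gripper_force": force on a finger pad.
Only numpy, scipy, OpenCV 4.12 (cv2) and the standard library are available. Lean on these libraries where they do the work, as an engineer would, in place of code of your own. Each camera call takes 0.05 s, during which the arm holds its last target. There are 200 camera calls.

## Working session

There is one attempt and no reset: what is moved stays moved. The work goes in short steps, Python scripts to look and compute and a tool call to move; the robot and the scene stay as the last step left them, time stands still between calls to the robot, and variables do not carry over. Pictures are saved under pics/ and viewed, at most 10 in all, crops included, and the job is handed in when it is done.

Besides the shell and the picture viewer there is one more tool, called after "Request:" as a command line: name --argument value ..., lists and objects as JSON in quotes. jog_arm: Moves the arm, as the interface text tells. Its arguments: {"type":"object","properties":{"series":{"type":"array","items":{"type":"array"}},"newtons":{"type":"number"}},"required":["series"]}

```bash
mkdir -p pics
cat > h.py <<'E'
import numpy as np, cv2
from scipy.spatial.transform import Rotation as R
from bench import status, viewer, job, models
def cal(n):
    c=viewer.get_calibration(n); f=240/np.tan(np.radians(c['vfov'])/2)
    return f,c['cx'],c['cy'],c['k1'],R.from_rotvec(np.ravel(c['rvec'])).as_matrix(),np.ravel(c['tvec'])
def ray(n,uv):
    f,cx,cy,k,M,t=cal(n); d=(np.array(uv,float)-[cx,cy])/f; s=d.copy()
    for _ in range(30): s=d/(1+k*(s@s))
    return -M.T@t, M.T@np.r_[s,1]
def atz(n,uv,z):
    o,d=ray(n,uv); return o+d*(z-o[2])/d[2]
def proj(n,p):
    f,cx,cy,k,M,t=cal(n); q=M@np.array(p,float)+t; s=q[:2]/q[2]; return s*(1+k*(s@s))*f+[cx,cy]
def snap(n,fn=None):
    im,de=viewer.camera(n)
    if fn: cv2.imwrite('pics/'+fn,im[:,:,::-1])
    return im,de
def tri(a,b):
    (o1,d1),(o2,d2)=ray('scene',a),ray('top',b)
    s=np.linalg.lstsq(np.c_[d1,-d2],o2-o1,rcond=None)[0]; p,q=o1+d1*s[0],o2+d2*s[1]
    return (p+q)/2,np.linalg.norm(p-q)
E
python3 - <<'E'
from h import *
np.set_printoptions(precision=4,suppress=True)
for n in('scene','top'): snap(n,n+'0.png'); print(n,ray(n,[320,240]),cal(n)[0])
Z=dict(pivot=.043,lever_eye=.043,pointer_tip=.036,red_rider=.036,hole_radius=.03,lock_pin=.01,tensioner=0,pin_stand=0)
for k,z in Z.items():
    for n in('scene','top'):
        r=models.pinpoint(k,n)
        for x in r[:2]: print(k,n,np.round(x['xy'],1),round(x['confidence'],2),atz(n,x['xy'],z))
s=status.read_state();print(s['time'],s['position'],s['tool_rot'],s['contact_force'])
E
```

```text
scene (array([0.2169, 0.6022, 0.8579]), array([ 0.3262, -0.5932, -0.7361])) 462.99164114337947
top (array([ 0.3962, -0.0281,  1.4093]), array([ 0.1309, -0.0157, -0.9915])) 526.4805669744189
pivot top [298.5 212.6] 0.83 [0.6496 0.0067 0.043 ]
lever_eye scene [314.1 273.2] 0.97 [0.5423 0.0409 0.043 ]
lever_eye scene [281.9 247.1] 0.62 [0.6474 0.0067 0.043 ]
lever_eye top [287.6 255.6] 0.81 [0.5357 0.0349 0.043 ]
pointer_tip scene [339.7 193.3] 0.23 [ 0.6134 -0.2331  0.036 ]
pointer_tip top [285.6 268.8] 0.95 [0.5018 0.0402 0.036 ]
red_rider scene [343.2 265.3] 0.7 [ 0.4968 -0.0149  0.036 ]
red_rider scene [336.  178.2] 0.69 [ 0.65   -0.2843  0.036 ]
red_rider top [305.4 270.9] 0.71 [ 0.4962 -0.0115  0.036 ]
hole_radius scene [333.4 260.2] 0.88 [ 0.5259 -0.0227  0.03  ]
lock_pin scene [381.9 182.8] 0.62 [ 0.5402 -0.3527  0.01  ]
lock_pin top [432.6 255. ] 0.54 [ 0.54   -0.3513  0.01  ]
tensioner scene [285.1 261.8] 0.9 [ 0.6385  0.0126 -0.    ]
tensioner top [298.3 218.3] 0.77 [0.6418 0.0083 0.    ]
tensioner top [400.7 222.2] 0.51 [ 0.6307 -0.2698  0.    ]
pin_stand scene [379.3 192.4] 0.67 [ 0.5346 -0.3229  0.    ]
pin_stand top [416.2 258.9] 0.66 [ 0.5306 -0.309   0.    ]
0.9 [ 0.1876 -0.5962  0.4048] [ 0.9884  0.1518 -0.      0.    ] [0.62   0.1382 1.3248]
```

View pics/scene0.png

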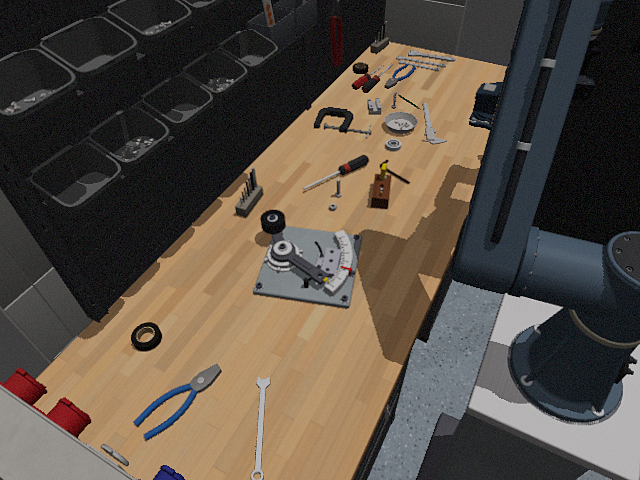

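```bash
python3 -c "
import cv2
a=cv2.imread('pics/top0.png')[170:320,240:480];cv2.imwrite('pics/topc.png',cv2.resize(a,None,fx=3.3,fy=3.3,interpolation=2))"
```

```text
(no output)
```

View pics/topc.png

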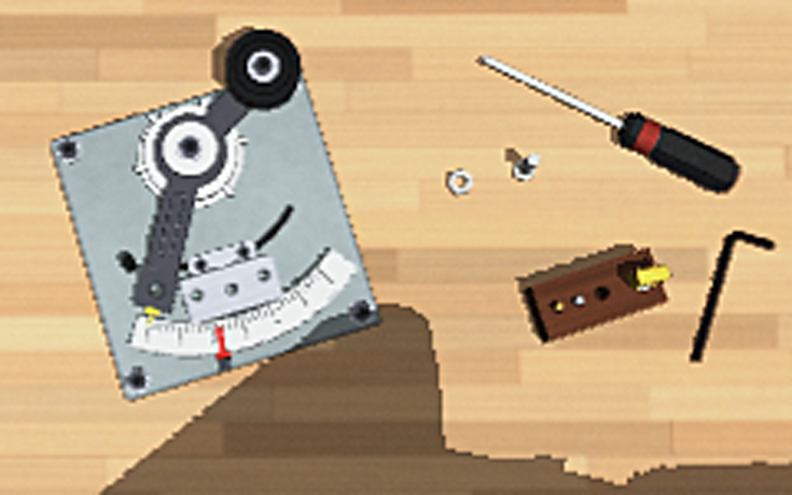

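The scene shows the tensioner around (300,265) and the pin and stand at about (381,185). In the top crop the pivot is at (188,147), the pointer at (150,315) and the rider at (222,343). The three holes are at (196,296), (232,289) and (263,275), and the yellow handle is at (652,274). Next I'll rectify both views at known heights.

```bash
cat >> h.py <<'E'
def rect(n,im,c,z,half=.09,N=380,):
    f,cx,cy,k,M,t=cal(n); g=np.linspace(half,-half,N)
    X,Y=np.meshgrid(c[0]+g,c[1]+g,indexing='ij')  # up=+x left=+y
    q=np.stack([X,Y,0*X+z],-1)@M.T+t; s=q[...,:2]/q[...,2:]
    s=s*(1+k*(s**2).sum(-1,keepdims=True))*f+[cx,cy]
    return cv2.remap(im,s[...,0].astype(np.float32),s[...,1].astype(np.float32),cv2.INTER_CUBIC)
E
python3 - <<'E'
from h import *
I={n:snap(n)[0] for n in('scene','top')}
c=(.565,.01)
out=np.vstack([np.hstack([cv2.resize(rect(n,I[n],c,z,.1,300),None,fx=1,fy=1) for z in(.03,.043)]) for n in('scene','top')])
cv2.imwrite('pics/r1.png',out[:,:,::-1])
c=(.54,-.35)
out=np.hstack([rect(n,I[n],c,.076,.05,400) for n in('scene','top')])
cv2.imwrite('pics/r2.png',out[:,:,::-1])
E
```

```text
(no output)
```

View pics/r1.png

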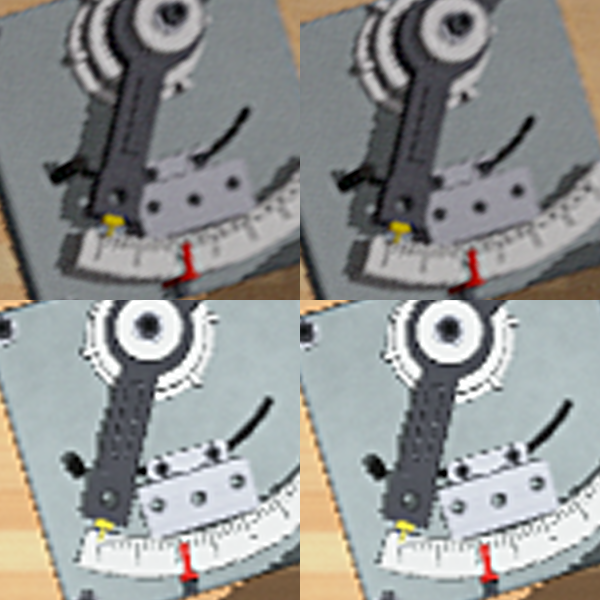

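View pics/r2.png

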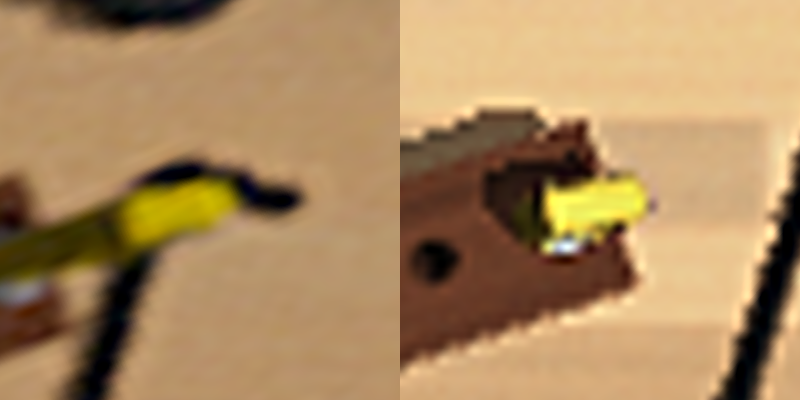

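r2 shows the handle top at about (182,208) in the scene panel and (597,205) in the top panel, with its long side about 15° off world y and parallel to the stand. r1 gives the eye, pivot and holes in both views: top eye (409,500), top holes (158,505), (198,498) and (237,482), and scene eye (402,203). I'll fit a model to these points.

```bash
cat > fit.py <<'E'
from h import *
from scipy.optimize import least_squares
np.set_printoptions(precision=4,suppress=True)
def conv(n,col,row,zr,z,c=(.565,.01),half=.1,N=300):
    p=np.array([c[0]+half-2*half*row/(N-1),c[1]+half-2*half*col/(N-1),zr])
    return atz(n,proj(n,p),z)[:2]
obs=[('P','top',conv('top',148,25,.043,.06)),('P','scene',conv('scene',157,20,.043,.06)),
('E','top',conv('top',109,200,.043,.043)),('E','scene',conv('scene',102,203,.043,.043)),
('T','top',conv('top',103,234,.043,.040)),('T','scene',conv('scene',98,239,.043,.040)),
('H-','top',conv('top',158,205,.03,.03)),('H0','top',conv('top',198,198,.03,.03)),('H+','top',conv('top',237,182,.03,.03)),
('H-','scene',conv('scene',153,207,.03,.03)),('H0','scene',conv('scene',193,200,.03,.03)),('H+','scene',conv('scene',232,184,.03,.03)),
('R','top',conv('top',185,247,.03,.036)),('R','scene',conv('scene',187,247,.03,.036))]
def mod(v):
    P=v[:2]; u=lambda a:np.array([np.cos(a),np.sin(a)])
    e,h,r=v[2:5]; d=np.radians(14)
    return {'P':P,'E':P+.115*u(e),'T':P+.137*u(e),'H-':P+.115*u(h-d),'H0':P+.115*u(h),'H+':P+.115*u(h+d),'R':P+.146*u(r)}
def res(v):
    m=mod(v); sh={'top':v[5:7],'scene':v[7:9]}
    return np.r_[np.concatenate([(m[k]+sh[n]-p)/.001 for k,n,p in obs]),v[5:9]/.002]
s=least_squares(res,[.645,.01,np.radians(165),np.radians(195),np.radians(190),0,0,0,0],loss='soft_l1')
v=s.x
if __name__=='__main__':
    print('P',v[:2],'e,h,r deg',np.degrees(v[2:5]),'sh',v[5:]*1e3)
    for (k,n,p),q in zip(obs,s.fun[:28].reshape(-1,2)): print(k,n,p,q)
    m=mod(v); print({k:m[k] for k in m})
    pin=[conv(n,c,r,.076,.076,(.54,-.35),.05,400) for n,c,r in(('top',197,205),('scene',182,208))]
    print('pin',pin, pin[0]-v[5:7],pin[1]-v[7:9])
E
python3 fit.py
```

```text
P [0.642  0.0129] e,h,r deg [167.2636 197.1432 189.9069] sh [ 0.787  -1.7054 -0.787   1.7054]
P top [0.6451 0.0105] [-2.3413  0.6296]
P scene [0.6426 0.0174] [-1.3259 -2.8839]
E top [0.5312 0.0371] [-0.5908 -0.5898]
E scene [0.5292 0.0418] [-0.1581 -1.8613]
T top [0.5087 0.0413] [0.4465 0.0952]
T scene [0.5062 0.0424] [1.4022 2.3666]
H- top [0.5279 0.0043] [0.0971 0.5269]
H0 top [ 0.5326 -0.0224] [ 0.3511 -0.3091]
H+ top [ 0.5433 -0.0485] [1.1135 0.1998]
H- scene [0.5265 0.0077] [-0.1391  0.5932]
H0 scene [ 0.5312 -0.0191] [ 0.1149 -0.2428]
H+ scene [ 0.5419 -0.0452] [0.8773 0.2661]
R top [ 0.4993 -0.0138] [-0.3548 -0.164 ]
R scene [ 0.4977 -0.0106] [-0.3288  0.0489]
{'P': array([0.642 , 0.0129]), 'E': array([0.5298, 0.0382]), 'T': array([0.5084, 0.0431]), 'H-': array([0.5272, 0.0065]), 'H0': array([ 0.5321, -0.021 ]), 'H+': array([ 0.5436, -0.0466]), 'R': array([ 0.4982, -0.0123])}
pin [array([ 0.5386, -0.3494]), array([ 0.5379, -0.3456])] [ 0.5378 -0.3477] [ 0.5387 -0.3473]
```

The fit is consistent: the rider is 22.6° from rest and the middle hole 29.9°, so 7.2° past the rider. I'm moving above the pin.

Request:
jog_arm --series '[[0.5,[0.409,-0.132,0.09],[0,0,-1.527]],[0.5,[0.409,-0.132,0.09],[0,0,-1.527]],[0.5,[0.409,-0.132,0.09],[0,0,-1.527]],[0.5,[0.409,-0.132,0.09],[0,0,-1.527]],[0.5,[0.409,-0.132,0.09],[0,0,-1.527]],[0.5,[0.409,-0.132,0.09],[0,0,-1.527]],[0.5,[0.409,-0.132,0.09],[0,0,-1.527]],[0.5,[0.409,-0.132,0.09],[0,0,-1.527]],[0.5,[0.409,-0.132,0.09],[0,0,-1.527]],[0.5,[0.409,-0.132,0.09],[0,0,-1.527]],[0.5,[0.409,-0.132,0.09],[0,0,-1.527]],[0.5,[0.409,-0.132,0.09],[0,0,-1.527]]]' --newtons 10

```text
time: 2.2
position: [0.538, -0.3477, 0.3148]
tool_rot: [0.61, 0.792, -0.0, 0.0]
contact_force: [-0.5, -0.4, -0.2]
width: 0.499
gripper_force: 0.0
```

Run:
```python
from h import *
s=status.read_state(); print(s['time'],s['position'],R.from_quat(s['tool_rot']).as_matrix().round(4),s['contact_force'],s['width'],s['joint_positions'])
```

```text
2.2 [ 0.53801449 -0.34768655  0.31477529] [[-2.557e-01  9.667e-01 -1.000e-04]
 [ 9.667e-01  2.557e-01 -2.000e-04]
 [-2.000e-04 -1.000e-04 -1.000e+00]] [-0.47878663 -0.36347726 -0.16162557] 0.498542043909648 [-7.47846635e-01  6.53747092e-01  1.47038634e+00 -2.39763015e-04
  1.01738391e+00 -1.00633391e+00]
```

Request:
jog_arm --series '[[0.5,[0,0,0.04],[0,0,0]],[0.5,[0,0,0.07],[0,0,0]],[0.5,[0,0,0.088],[0,0,0]],[0.5,[0,0,0.088],[0,0,0]],[0.0,[0,0,0.088],[0,0,0]],[0.0,[0,0,0.088],[0,0,0]],[0.0,[0,0,0.088],[0,0,0]],[0.0,[0,0,0.088],[0,0,0]],[0.0,[0,0,0.088],[0,0,0]],[0.0,[0,0,0.088],[0,0,0]],[0.0,[0,0,0.088],[0,0,0]],[0.0,[0,0,0.088],[0,0,0]]]' --newtons 5

```text
time: 3.4
position: [0.5384, -0.3476, 0.2276]
tool_rot: [0.609, 0.793, -0.0, 0.001]
contact_force: [0.1, 0.8, 5.3]
width: 0.134
gripper_force: 5.0
```

Run:
```python
from h import *
im,d=snap('scene'); a=im[130:230,330:430]; b=cv2.resize(a,None,fx=5,fy=5,interpolation=2); cv2.imwrite('pics/g1.png',b[:,:,::-1])
s=status.read_state(); print(s['contact_force'],s['width'],s['ft_torque'])
```

```text
[-1.10211088  0.18591453  5.410274  ] 0.13588589160577882 [ 0.05695042  0.0277241  -0.01334223]
```

View pics/g1.png

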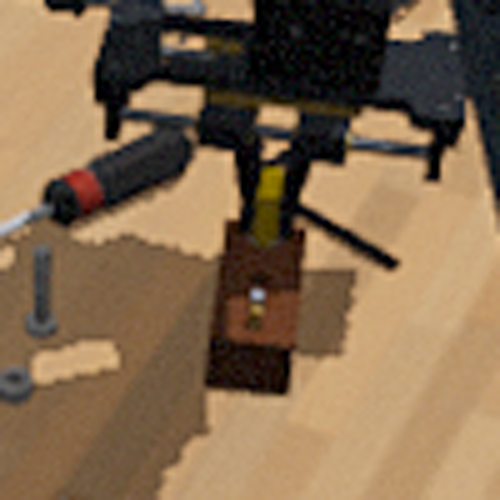

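The pin is held squarely across its 12 mm width. I'll firm up the grip and lift.

Request:
jog_arm --series '[[0,[0,0,0],[0,0,0]],[0,[0,0,0],[0,0,0]],[0,[0,0,-0.02],[0,0,0]],[0,[0,0,-0.045],[0,0,0]],[0,[0,0,-0.08],[0,0,0]],[0,[0,0,-0.08],[0,0,0]]]' --newtons 45

```text
time: 4.05
position: [0.5394, -0.3485, 0.3111]
tool_rot: [0.609, 0.793, -0.0, 0.005]
contact_force: [-0.1, 0.4, -0.1]
width: 0.133
gripper_force: 45.0
```

Request:
jog_arm --series '[[0,[0.03,0.007,0],[0,0,-0.11]],[0,[0.07,0.017,0],[0,0,-0.22]],[0,[0.11,0.026,0],[0,0,-0.33]],[0,[0.15,0.036,0],[0,0,-0.45]],[0,[0.19,0.046,0],[0,0,-0.56]],[0,[0.23,0.055,0],[0,0,-0.67]],[0,[0.27,0.065,0],[0,0,-0.8]],[0,[0.305,0.073,0],[0,0,-0.92]],[0,[0.335,0.081,0],[0,0,-1.05]],[0,[0.358,0.086,0],[0,0,-1.18]],[0,[0.375,0.09,0],[0,0,-1.34]],[0,[0.375,0.09,0],[0,0,-1.34]]]'

```text
time: 5.25
position: [0.5275, 0.0401, 0.3058]
tool_rot: [-0.017, 1.0, 0.0, -0.001]
contact_force: [-0.8, 0.0, -0.9]
width: 0.137
gripper_force: 45.0
```

Run:
```python
from h import *
np.set_printoptions(precision=4,suppress=True)
s=status.read_state(); print(s['time'],s['position'],s['contact_force'],s['width'],R.from_quat(s['tool_rot']).as_matrix())
I={n:snap(n)[0] for n in('scene','top')}
for n in I:
    print(n,[(x['xy'],round(x['confidence'],2)) for x in models.pinpoint('lock_pin',n)[:2]],[(x['xy'],round(x['confidence'],2)) for x in models.pinpoint('lever_eye',n)[:2]])
    print(proj(n,s['position']-[0,0,.2176]),proj(n,[.5298,.0382,.043]))
x0,y0=270,200
out=np.hstack([cv2.resize(I[n][y:y+80,x:x+80],(400,400),interpolation=2) for n,x,y in(('scene',275,205),('top',250,215))])
cv2.imwrite('pics/e1.png',out[:,:,::-1])
```

```text
5.25 [0.5275 0.0401 0.3058] [-0.8045  0.0255 -0.8701] 0.1372894606263389 [[-0.9994 -0.0341 -0.0023]
 [-0.0341  0.9994  0.0007]
 [ 0.0023  0.0008 -1.    ]]
scene [([318.2, 262.2], 0.47)] [([318.0, 273.9], 0.94)]
[319.8315 262.3532] [319.5993 274.3764]
top [] [([414.6, 258.3], 0.28)]
[284.6981 257.019 ] [286.3105 257.8475]
```

View pics/e1.png

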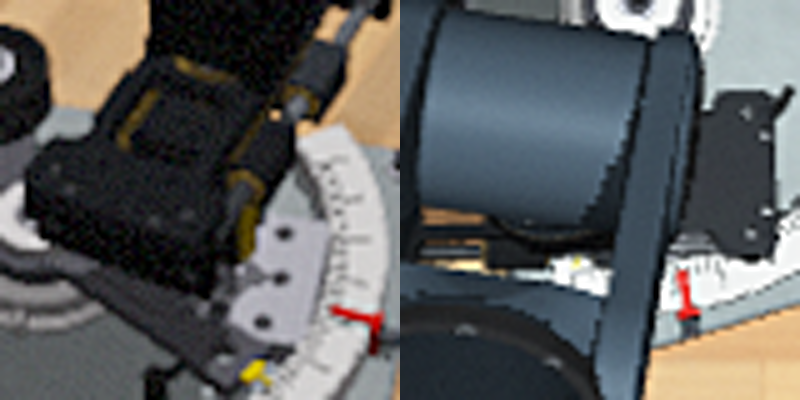

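The scene crop shows the held shank tip near (222,305) over the lever, with the lug and pointer at (255,372). The wrist hides the lug in the top view. I'll re-read the settled pose and zoom in.

Run:
```python
from h import *
np.set_printoptions(precision=4,suppress=True)
s=status.read_state(); print(s['time'],s['position'],s['contact_force'])
I=np.mean([snap('scene')[0].astype(float) for _ in range(4)],0).astype(np.uint8)
cv2.imwrite('pics/e2.png',cv2.resize(I[250:290,295:345],(750,600),interpolation=2)[:,:,::-1])
print(proj('scene',s['position']-[0,0,.2176]),status.read_state()['position'])
```

```text
5.55 [0.5284 0.037  0.3066] [-0.2045 -0.1524 -0.5384]
[320.0919 261.0215] [0.5284 0.0374 0.3067]
```

View pics/e2.png

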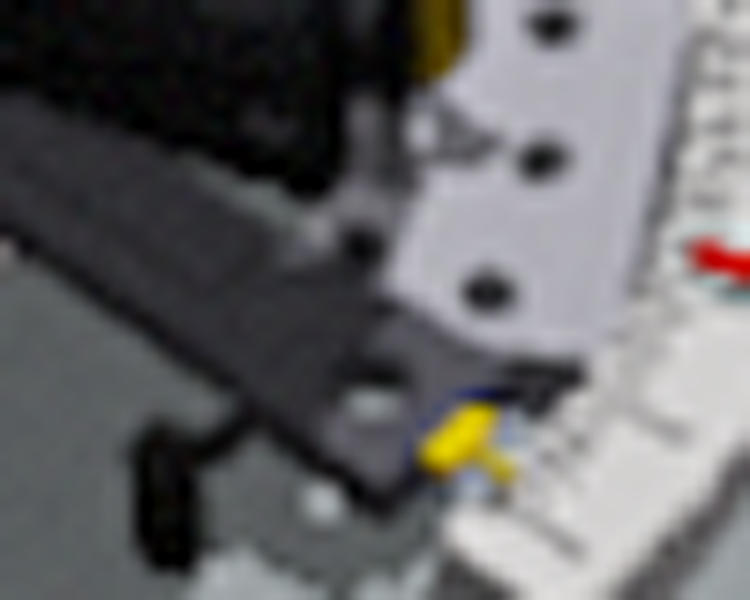

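The eye is at about (370,388) in this crop, and the shank comes down at column 378, directly above it. I'll trim the position and descend to just above the mouth.

Request:
jog_arm --series '[[0,[-0.0017,0.0017,0.01],[0,0,0]],[0,[-0.0017,0.0017,0.022],[0,0,0]],[0,[-0.0017,0.0017,0.032],[0,0,0]],[0,[-0.0017,0.0017,0.039],[0,0,0]],[0,[-0.0017,0.0017,0.041],[0,0,0]],[0,[-0.0017,0.0017,0.041],[0,0,0]],[0,[-0.0017,0.0017,0.041],[0,0,0]]]'

```text
time: 6.45
position: [0.5301, 0.0398, 0.2658]
tool_rot: [-0.015, 1.0, -0.0, 0.0]
contact_force: [0.2, 0.4, -0.0]
width: 0.134
gripper_force: 45.0
```

Run:
```python
from h import *
np.set_printoptions(precision=4,suppress=True)
I=np.mean([snap('scene')[0].astype(float) for _ in range(4)],0).astype(np.uint8)
s=status.read_state(); print(s['time'],s['position'],s['contact_force'])
cv2.imwrite('pics/e3.png',cv2.resize(I[250:290,295:345],(750,600),interpolation=2)[:,:,::-1])
print(proj('scene',s['position']-[0,0,.2176]))
```

```text
6.65 [0.5301 0.0398 0.2662] [-1.3968  0.6786 -0.1806]
[319.1185 273.2648]
```

View pics/e3.png

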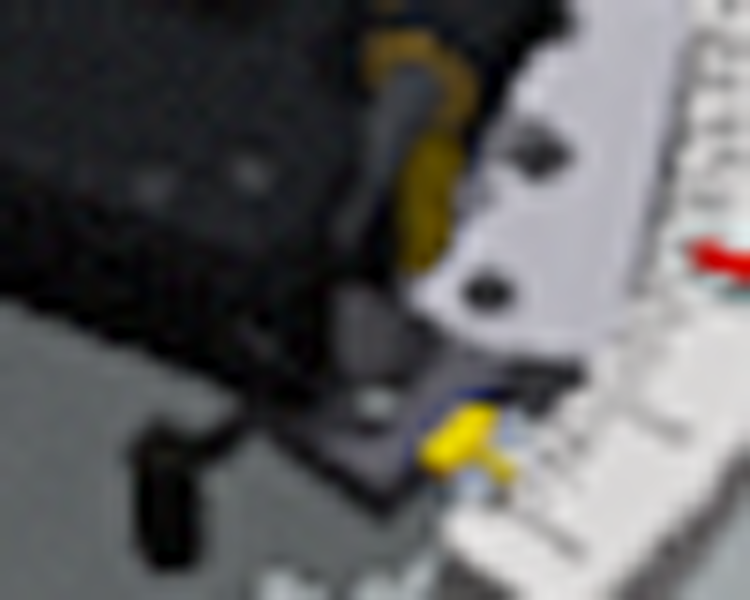

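The shank's foot is at about (368,360), 5–6 mm above the eye at (372,388), so it is lined up. Now I'll insert slowly.

Request:
jog_arm --series '[[0,[0,0,0.003],[0,0,0]],[0,[0,0,0.005],[0,0,0]],[0,[0,0,0.007],[0,0,0]],[0,[0,0,0.009],[0,0,0]],[0,[0,0,0.009],[0,0,0]]]'

```text
time: 7.15
position: [0.5304, 0.0395, 0.2565]
tool_rot: [-0.015, 1.0, -0.0, 0.001]
contact_force: [1.3, -1.1, -0.7]
width: 0.136
gripper_force: 45.0
```

Request:
jog_arm --series '[[0,[0,0,0.002],[0,0,0]],[0,[0,0,0.0045],[0,0,0]],[0,[0,0,0.0045],[0,0,0]],[0,[0,0,0.0045],[0,0,0]],[0,[0,0,0.0045],[0,0,0]]]'

```text
time: 7.65
position: [0.5303, 0.0395, 0.2521]
tool_rot: [-0.015, 1.0, -0.0, 0.001]
contact_force: [2.9, -4.3, -3.4]
width: 0.131
gripper_force: 45.0
```

Run:
```python
from h import *
np.set_printoptions(precision=4,suppress=True)
for _ in range(3):
    snap('scene'); s=status.read_state(); print(s['time'],s['position'],s['contact_force'])
M=R.from_quat(s['tool_rot']).as_matrix(); print(M)
P=np.array([.642,.0129]); d=s['position'][:2]-P; print(np.linalg.norm(d),np.degrees(np.arctan2(d[1],d[0])))
```

```text
7.7 [0.5303 0.0395 0.2521] [ 2.5009 -3.9081 -4.3598]
7.75 [0.5303 0.0395 0.2521] [ 3.4567 -3.9827 -3.6265]
7.8 [0.5303 0.0396 0.2521] [ 2.2892 -4.0305 -3.6662]
[[-0.9995 -0.0304  0.0009]
 [-0.0304  0.9995 -0.0005]
 [-0.0009 -0.0005 -1.    ]]
0.11486536382002177 166.58436096720177
```

The pin is 8.5 mm deep in the eye. I'll compute the swing waypoints.

```bash
cat > arc.py <<'E'
from h import *
import sys
def rows(P,degs,r=.115,dz=0):
    s=status.read_state(); M=R.from_quat(s['tool_rot']).as_matrix()
    for a in degs:
        t=np.radians(a); w=np.r_[P[0]+r*np.cos(t)-s['position'][0],P[1]+r*np.sin(t)-s['position'][1],0]
        q=M.T@w; print(a,[round(float(q[0]),4),round(float(q[1]),4),dz])
E
python3 -c "
from arc import *
rows((.643,.0134),[168,169,171,173,175,177,179,181,183,185])"
```

```text
168 [-0.0002, -0.0022, 0]
169 [0.0003, -0.0042, 0]
171 [0.0011, -0.0081, 0]
173 [0.0018, -0.0121, 0]
175 [0.0023, -0.0161, 0]
177 [0.0027, -0.0201, 0]
179 [0.003, -0.0241, 0]
181 [0.0031, -0.0281, 0]
183 [0.0031, -0.0321, 0]
185 [0.0029, -0.0361, 0]
```

Request:
jog_arm --series '[[0,[-0.0002,-0.0022,0],[0,0,0]],[0,[0.0003,-0.0042,0],[0,0,0]],[0,[0.0011,-0.0081,0],[0,0,0]],[0,[0.0018,-0.0121,0],[0,0,0]],[0,[0.0018,-0.0121,0],[0,0,0]]]' --newtons 55

```text
time: 8.3
position: [0.5282, 0.0274, 0.2523]
tool_rot: [-0.015, 1.0, 0.0, -0.0]
contact_force: [1.8, 1.8, -0.5]
width: 0.131
gripper_force: 55.0
```

```bash
python3 -c "
from arc import *
for i in range(3): snap('scene'); s=status.read_state(); print(s['position'],s['contact_force'],s['ft_torque'],s['width'])
rows((.643,.0134),[173,175,177,179,181,183,185,187,189])"
```

```text
[0.52825523 0.02753222 0.25228134] [ 1.43479574  3.1195965  -0.05550973] [ 0.48899098 -0.51879274 -0.06421248] 0.135990956031134
[0.5282676  0.02761401 0.25226329] [ 0.48068931  1.70427638 -1.14924803] [ 0.48807986 -0.45352814  0.01039102] 0.13708752336247035
[0.52829578 0.02767168 0.25227265] [0.76195483 2.69567765 0.23043906] [ 0.52846598 -0.40053386 -0.0247142 ] 0.13463502706508892
173 [-0.0006, -0.0003, 0]
175 [-0.0, -0.0043, 0]
177 [0.0004, -0.0082, 0]
179 [0.0006, -0.0123, 0]
181 [0.0008, -0.0163, 0]
183 [0.0007, -0.0203, 0]
185 [0.0006, -0.0243, 0]
187 [0.0003, -0.0283, 0]
189 [-0.0002, -0.0323, 0]
```

Request:
jog_arm --series '[[0,[-0.0002,-0.0023,0],[0,0,0]],[0,[0.0,-0.0043,0],[0,0,0]],[0,[0.0004,-0.0082,0],[0,0,0]],[0,[0.0006,-0.0123,0],[0,0,0]],[0,[0.0008,-0.0163,0],[0,0,0]],[0,[0.0007,-0.0203,0],[0,0,0]],[0,[0.0006,-0.0243,0],[0,0,0]],[0,[0.0003,-0.0283,0],[0,0,0]],[0,[-0.0002,-0.0323,0],[0,0,0]],[0,[-0.0002,-0.0323,0],[0,0,0]]]'

```text
time: 9.45
position: [0.5297, -0.0052, 0.2522]
tool_rot: [-0.015, 1.0, -0.0, -0.0]
contact_force: [0.7, 3.7, -0.1]
width: 0.131
gripper_force: 55.0
```

```bash
python3 -c "
from arc import *
for i in range(3): snap('scene'); s=status.read_state(); print(s['position'],s['contact_force'],s['width'])
rows((.643,.0134),[189,190,191,192,193,194,195,196,197,197.5])"
```

```text
[ 0.52956737 -0.00491346  0.25213332] [ 0.09190805  2.52518341 -0.7677903 ] 0.13606756002752965
[ 0.52955895 -0.00476388  0.25216873] [-0.32798116  3.70958217  0.67125096] 0.13552997769897246
[ 0.52954007 -0.00465547  0.25216694] [-0.87295658  3.98308823  0.09008328] 0.13457927127069824
189 [0.0001, 0.0001, 0]
190 [-0.0001, -0.0019, 0]
191 [-0.0005, -0.0039, 0]
192 [-0.0008, -0.0059, 0]
193 [-0.0012, -0.0079, 0]
194 [-0.0016, -0.0098, 0]
195 [-0.002, -0.0118, 0]
196 [-0.0025, -0.0137, 0]
197 [-0.003, -0.0157, 0]
197.5 [-0.0033, -0.0166, 0]
```

Request:
jog_arm --series '[[0,[-0.0001,-0.0019,0],[0,0,0]],[0,[-0.0005,-0.0039,0],[0,0,0]],[0,[-0.0008,-0.0059,0],[0,0,0]],[0,[-0.0012,-0.0079,0],[0,0,0]],[0,[-0.0016,-0.0098,0],[0,0,0]],[0,[-0.002,-0.0118,0],[0,0,0]],[0,[-0.002,-0.0118,0],[0,0,0]],[0,[-0.002,-0.0118,0],[0,0,0]]]'

```text
time: 10.4
position: [0.5321, -0.0165, 0.2522]
tool_rot: [-0.015, 1.0, -0.0, 0.0]
contact_force: [1.0, 4.8, -0.6]
width: 0.133
gripper_force: 55.0
```

```bash
python3 -c "
from arc import *
I=np.mean([snap('scene')[0].astype(float) for _ in range(3)],0).astype(np.uint8)
s=status.read_state(); print(s['position'],s['contact_force'],s['width'])
cv2.imwrite('pics/e4.png',cv2.resize(I[235:285,305:365],(720,600),interpolation=2)[:,:,::-1])
rows((.643,.0134),[195,195.5,196,196.5,197,197.5])"
```

```text
[ 0.5320297  -0.01636635  0.25219921] [ 0.2470693   3.83183955 -1.21650211] 0.13139766353983798
195 [0.0001, 0.0, 0]
195.5 [-0.0001, -0.001, 0]
196 [-0.0004, -0.0019, 0]
196.5 [-0.0006, -0.0029, 0]
197 [-0.0009, -0.0039, 0]
197.5 [-0.0011, -0.0049, 0]
```

View pics/e4.png

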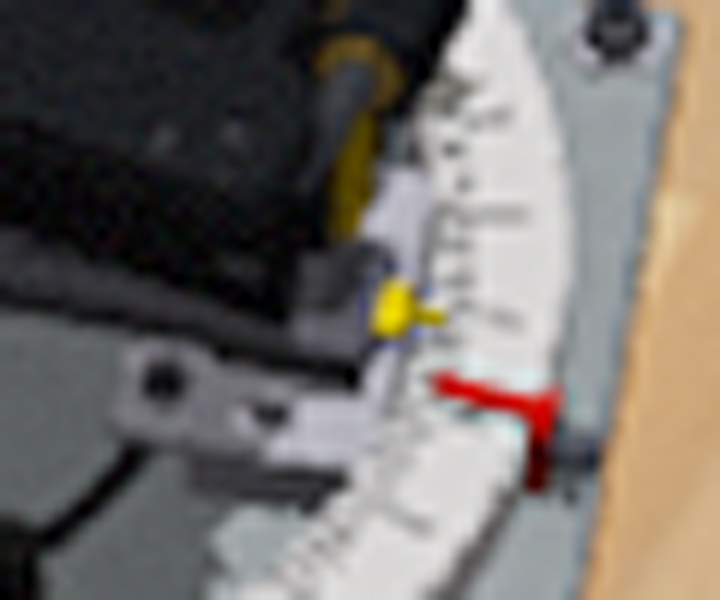

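The pointer tip at (430,315) is clearly about 5° past the rider tip at (440,383), so stage 2 is done. Next I'll move on to the estimated hole and feel downward.

Request:
jog_arm --series '[[0,[-0.0004,-0.0019,0],[0,0,0]],[0,[-0.0009,-0.004,0],[0,0,0]],[0,[-0.0009,-0.0043,0.002],[0,0,0]],[0,[-0.0009,-0.0043,0.0035],[0,0,0]],[0,[-0.0009,-0.0043,0.005],[0,0,0]],[0,[-0.0009,-0.0043,0.006],[0,0,0]],[0,[-0.0009,-0.0043,0.006],[0,0,0]]]'

```text
time: 11.25
position: [0.5329, -0.0207, 0.246]
tool_rot: [-0.015, 1.0, 0.0, -0.0]
contact_force: [-0.9, 4.0, 1.1]
width: 0.132
gripper_force: 55.0
```

```bash
python3 -c "
from arc import *
for i in range(3): snap('scene'); s=status.read_state(); print(s['position'],s['contact_force'],s['ft_torque'])
rows((.643,.0134),[196,196.5,197,197.5,198])"
```

```text
[ 0.53293969 -0.02063377  0.24603216] [-1.40087019  3.67791066 -0.31159725] [ 0.88441006 -0.00819068 -0.01507518]
[ 0.53295164 -0.02061817  0.24601679] [ 0.04978103  4.16089318 -0.67404569] [ 0.81244236  0.04158294 -0.0525039 ]
[ 0.53294939 -0.02060737  0.24604433] [-1.18474442  3.45759767  0.11235148] [ 0.8026418   0.04227926 -0.03836565]
196 [0.0004, 0.0023, 0]
196.5 [0.0002, 0.0014, 0]
197 [-0.0001, 0.0004, 0]
197.5 [-0.0004, -0.0006, 0]
198 [-0.0006, -0.0015, 0]
```

The foot is at 28.4 mm, below the block's top, with no vertical force, so it has entered the hole. I'll go on down.

Request:
jog_arm --series '[[0,[0,0,0.0015],[0,0,0]],[0,[0,0,0.003],[0,0,0]],[0,[0,0,0.0045],[0,0,0]],[0,[0,0,0.0045],[0,0,0]]]'

```text
time: 11.8
position: [0.533, -0.0207, 0.2415]
tool_rot: [-0.015, 1.0, 0.0, -0.0]
contact_force: [-0.5, 4.2, -1.1]
width: 0.131
gripper_force: 55.0
```

Request:
jog_arm --series '[[0,[0,0,0.0015],[0,0,0]],[0,[0,0,0.003],[0,0,0]],[0,[0,0,0.0045],[0,0,0]],[0,[0,0,0.0055],[0,0,0]],[0,[0,0,0.006],[0,0,0]],[0,[0,0,0.006],[0,0,0]]]'

```text
time: 12.4
position: [0.5331, -0.0207, 0.2356]
tool_rot: [-0.015, 1.0, 0.0, -0.0]
contact_force: [-0.6, 4.1, 0.9]
width: 0.132
gripper_force: 55.0
```

Request:
jog_arm --series '[[0,[0,0,0.0005],[0,0,0]],[0,[0,0,0.001],[0,0,0]],[0,[0,0,0.0014],[0,0,0]],[0,[0,0,0.0014],[0,0,0]]]'

```text
time: 12.8
position: [0.5331, -0.0207, 0.2345]
tool_rot: [-0.015, 1.0, -0.0, 0.0]
contact_force: [-2.1, 4.4, 2.2]
width: 0.133
gripper_force: 55.0
```

The collar is landing (Fz is rising) with the foot at about 17 mm. I'll ease the load onto the hole, then release.

Request:
jog_arm --series '[[0,[0,0.0005,0],[0,0,0]],[0,[0,0.001,0],[0,0,0]],[0,[0,0.001,0],[0,0,0]]]' --newtons 20

```text
time: 13.1
position: [0.533, -0.0199, 0.2345]
tool_rot: [-0.015, 1.0, -0.0, -0.0]
contact_force: [-3.3, 1.0, 4.7]
width: 0.141
gripper_force: 20.0
```

Request:
jog_arm --series '[[0.35,[0,0,0],[0,0,0]],[0.35,[0,0,0],[0,0,0]],[0.35,[0,0,0],[0,0,0]],[0.35,[0,0,0],[0,0,0]],[0.35,[0,0,-0.02],[0,0,0]],[0.35,[0,0,-0.05],[0,0,0]],[0.35,[0,0,-0.09],[0,0,0]],[0.35,[-0.02,-0.04,-0.12],[0,0,0]],[0.35,[0,-0.09,-0.14],[0,0,0]],[0.35,[0,-0.14,-0.15],[0,0,0]],[0.35,[0,-0.18,-0.15],[0,0,0]],[0.35,[0,-0.18,-0.15],[0,0,0]]]'

```text
time: 14.3
position: [0.5391, -0.2058, 0.3856]
tool_rot: [-0.012, 1.0, -0.003, 0.003]
contact_force: [0.6, 0.9, 0.5]
width: 0.347
gripper_force: 0.0
```

Run:
```python
from h import *
s=status.read_state(); print(s['time'],s['contact_force'],s['width'])
I={n:snap(n)[0] for n in('scene','top')}
out=np.hstack([cv2.resize(I[n][y:y+80,x:x+80],(400,400),interpolation=2) for n,x,y in(('scene',280,205),('top',265,205))])
cv2.imwrite('pics/f1.png',out[:,:,::-1])
```

```text
14.3 [0.64683763 0.87416621 0.53278106] 0.3469638260231581
```

View pics/f1.png

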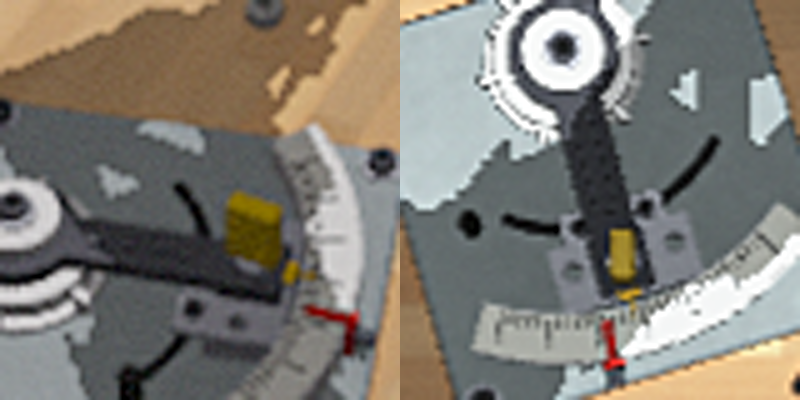

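The arm is pinned at the middle hole, with the pointer at (630,293) past the rider at (610,330) and the handle upright. I'll check the handle height before handing in.

Run:
```python
from h import *
for n,y0,y1,x0,x1 in(('top',205,285,265,345),('scene',205,285,280,360)):
    im,d=snap(n); f,cx,cy,k,M,t=cal(n); Z=[]
    hsv=cv2.cvtColor(im,cv2.COLOR_RGB2HSV); m=(hsv[...,0]>20)&(hsv[...,0]<35)&(hsv[...,1]>170)&(hsv[...,2]>60)
    for r in range(y0,y1):
        for c in range(x0,x1):
            if m[r,c] and d[r,c]>0: o,v=ray(n,[c,r]); Z.append((o+v*d[r,c]))
    Z=np.array(Z); print(n,len(Z),np.percentile(Z[:,2],[10,50,80,90,97]).round(4),np.median(Z,0))
```

```text
top 50 [0.0433 0.0828 0.0846 0.0861 0.0881] [ 0.53065091 -0.0211454   0.08276364]
scene 133 [0.0494 0.0683 0.0815 0.0827 0.0841] [ 0.52844079 -0.01462338  0.06826802]
```

The handle top is at about 83 mm, as it should be with the pin fully home (17 + 66 mm).

```bash
python3 -c "
from bench import job; print(job.hand_in())"
```

```text
the job is handed in; nothing more can be done
None
```

The locking pin is fully home in the first hole beyond the rider, the arm stays pinned back with the gripper clear, and the job is handed in; the hand-in gave no verdict.

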